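Empty the mixing cup and show its inside to the inspection camera

ROBOT

A 6-joint arm with a two-finger parallel gripper is mounted at the origin on the work surface. World frame = base frame: x ahead of the robot, y to its left, z up, the work surface at z = 0. Lengths are in mm, angles in rad, forces in N, time in s.
With the tool pointing down it reaches from about 350 to 875 mm from the base axis. Payload 4.2 kg.
Tool frame: the origin (TCP) lies midway between the tips of the shut fingers; the grasp point (between the pads) lies arm.grip_depth behind it (arm.grip_depth is the distance from the TCP to the grasp point, in mm); z points along the fingers, y is the direction in which the jaws open and shut (so a half turn about z gives the same grasp; the last joint's range is limited). The gripper opens to 85 mm and grips with 20 to 120 N. Pads are 22 mm wide; open, the fingers measure 114 mm over their backs; the gripper's body (76 mm by 85 mm) begins 54 mm behind the grasp point. The pads swing forward as they close: fully open they stand 13 mm farther back than shut.
Start: joints at [1.527, 0.385, 0.008, 0, -1.194, -0.259], TCP at [186.339, 596.554, 231.312] pointing down, gripper open.
Joint ranges: [-3.14, 3.14], [-1.21, 2.06], [-1.07, 1.41], [-3.16, 2.05], [-2.99, -0.16], [-3.1, 3.1]. Speed limits (rad/s): [2.79, 2.79, 3.14, 3.14, 3.14, 3.14].

INTERFACE

Orientations are given as a unit quaternion [x, y, z, w].
In Python, from bench import arm gives the robot as it stands.
- The arm moves only by the tool play_rows, never from a script. Its argument "motion" is one flat list of numbers, 7 for each row, row after row: the opening in per cent of the stroke, from 0 (shut) to 100 (fully open), then the shift along the world's x, y, z in cm, then the turn, a rotation vector about the world's x, y, z in degrees. A call has 1 to 5 rows; each row is the pose to reach, as a shift and turn from the pose commanded when the call began; what a row does not reach only later rows make up. A row lasts 1/8 s, in which the tool goes at most 62.5 mm and 10.7 degrees, less where a joint would pass 70% of its speed; a pose out of reach is approached as far as the arm can. A call with a gripper value outside its range is refused whole. The fingers move at their own pace and stop on an object; the grip force is fixed at half the most. Time passes only in rows, so rows that repeat a pose let the fingers close. It gives the time, the measured TCP pose, the force and the opening at its end, in the units of the state.
- arm.read_state(): the state, without advancing time (a new reading comes with each control period).
- arm.get_image(name): name is "side" or "top" or "wrist"; returns (picture, depth): 480x640x3 uint8, red, green, blue; 480x640 float32, mm along the optical axis (not along the pixel's ray), 0 where there is no reading.
- arm.camera_info(name): a dict with "fovy" (degrees; the focal length in pixels is half the picture's height over the tangent of half this angle, whatever the lens; pixels are square), "cx", "cy" (the principal point, pixels), "R" (3x3) and "t" (3): a world point X has camera coordinates R X + t. Camera axes: x right, y down, z forward; pixel columns grow to the right and rows downward; lengths in mm; the calibration is good to about 2 mm. A picture is of the moment at which its call begins: read the wrist's pose just before it. camera_info takes no time and is no camera call; for the wrist camera it gives the pose at the moment of the call.
- arm.job_done(): hands the job in, once; it reports no verdict.
Trained networks look in the newest picture that a camera, given by its name, has taken for a name from the list of things; names that differ only in an ending like _2 or _b are one class to them, and where a whole thing is asked for, a point or a joint stands for the part that bears it (a point fixed in the world has none). Each returns a list of dicts, best first, with "confidence" (0 to 1); they miss things now and then, are a little off and sometimes report something else, mostly with a low value. They report only what shows in the picture. A call takes as long as a camera call.
- arm.outline_of(thing, camera): "mask" (480x640 bool, what is visible of it) and "extent" ([left, top, width, height] in pixels, round what is visible of it).
- arm.place_of(thing, camera): "uv" ([column, row] in pixels: a listed point, or the origin of a listed thing).
The state is a dict: "clock": time; "joints": joint angles; "joint_vel": joint speeds; "joint_efforts": joint torques, N m; "position": TCP position; "ee_rot": TCP orientation; "contact_force": force on the tool from outside, world axes, zero at the start; "wrist_torque": the same for the moment, N m; "gripper_width": finger opening in mm.
Only numpy, scipy, OpenCV 4.12 (cv2) and the standard library are available. Lean on these libraries where they do the work, as an engineer would, in place of code of your own. Each camera call takes 0.05 s, during which the arm holds its last target.

TASK

Pick up the steel mixing cup, tip the three wooden drawer knobs out of it into the white dish, and leave them lying there. Then hold the empty cup up to the inspection camera, mouth turned squarely to the lens, centred on its line of sight and about 15 cm from it, and finish while holding it there, still and in the air: do not put it down or let go. Do not shift the dish or the other things on the shelf, and do not bump the camera.

Things in the scene. Friction and masses are not known exactly. Their poses are not given: they have to be found in the camera images.
- cup: Open round steel mixing cup, 75 mm tall, slightly tapered: outer diameter 54 mm at the foot and 62 mm at the rim, wall 2.5 mm, floor 4 mm thick, no handle, 0.09 to 0.15 kg, standing upright on the shelf with the three knobs inside. Origin: centre of its underside; z axis points along the cup from the floor out through the mouth (up at the start).
- cup_mouth (a point): Centre of the cup's mouth, in the plane of the rim, 75 mm along the cup's z axis from its origin.
- knob1: One of three alike turned wooden drawer knobs, 21 mm head diameter, 23 mm tall, about 12 g, loose in the cup at the start; smooth; they slide and roll out of the cup once it is tipped well past level (mouth about 30 degrees or more below level). Origin: centre of its foot; z axis from foot to head.
- knob2: Second of three alike turned wooden drawer knobs, 21 mm head diameter, 23 mm tall, about 12 g, loose in the cup at the start; smooth; they slide and roll out of the cup once it is tipped well past level (mouth about 30 degrees or more below level). Origin: centre of its foot; z axis from foot to head.
- knob3: Third of three alike turned wooden drawer knobs, 21 mm head diameter, 23 mm tall, about 12 g, loose in the cup at the start; smooth; they slide and roll out of the cup once it is tipped well past level (mouth about 30 degrees or more below level). Origin: centre of its foot; z axis from foot to head.
- dish: Round white ceramic palette dish, open on top, 200 mm across at the rim, 170 mm at the foot, 40 mm high, wall 5 mm, floor 6 mm, about 0.8 kg, standing on the shelf. Origin: centre of its underside, z up.
- eye: Inspection camera: grey box head 50 x 60 x 45 mm with a round black lens barrel 32 mm across, fixed on a stand and looking downwards at 45 degrees. Origin: centre of the lens's front glass, 300 mm above the shelf; z axis is the line of sight, pointing out of the lens towards what it looks at; the head extends 67 mm behind the lens.
- stand: The camera's fixed stand: steel base plate 140 x 110 x 14 mm and an upright post 385 mm tall and 18 mm thick, 85 mm behind the lens. Origin: on the shelf straight below the lens; x axis is the level direction in which the camera looks.
- tub: Bystander: closed grey plastic tub with clip-on lid, 128 x 188 x 86 mm. Origin: centre of its underside.
- opener: Bystander: steel paint tin opener lying flat, about 160 mm long, 8 mm thick, ring at one end. Origin: near its middle on the underside, x axis towards the flat tip.
- holder: Bystander: clear plastic stirring stick holder, 80 mm across, 100 mm tall, with two wooden sticks reaching 180 mm high. Origin: centre of its underside.
- roller: Bystander: black plastic paint roller frame lying flat, about 240 mm long over handle and frame, 32 mm high. Origin: under the end of the handle where the wire begins; the handle runs 110 mm towards -x, the frame about 135 mm towards +x and up to 130 mm towards +y.

How it is judged (in metres and radians):
On the way, in this order (a step that is already met when the one before it is completed fails the run):
1. the cup is lifted and tipped by more than 50 degrees (angle between cup's own z axis and vertical above 0.9 rad and height (world z) of cup_mouth above 0.05 m and height (world z) of cup above 0.04 m and contact force between the fingers and cup above 0.5 N), for 0.05 s.
2. all three knobs lie in the dish (horizontal distance between each of knob1, knob2, knob3 and dish below 0.095 m and height (world z) of each of knob1, knob2, knob3 below 0.05 m and linear speed of each of knob1, knob2, knob3 below 0.05 m/s), for 0.2 s.
At the end, for the whole second after the job is handed in: Knobs at rest in the dish; the gripper alone holds the cup still in the air, mouth centre 125 to 175 mm before the lens, within 20 mm of the line of sight each way, axis within 0.2 rad of it, mouth to the lens; dish and bystanders moved under 30 mm (all of step 2 and z of cup_mouth in the frame of eye between 0.125 and 0.175 m and x of cup_mouth in the frame of eye between -0.02 and 0.02 m and y of cup_mouth in the frame of eye between -0.02 and 0.02 m and angle between the z axis of cup and the z axis of eye, either way round below 0.2 rad and z of cup in the frame of eye above 0.19 m and height (world z) of cup above 0.06 m and contact force between the fingers and cup above 1 N and linear speed of cup below 0.02 m/s and angular speed of cup below 0.2 rad/s and contact force between cup and stand below 0.1 N and contact force between cup and tub below 0.1 N and contact force between cup and opener below 0.1 N and contact force between cup and holder below 0.1 N and contact force between cup and roller below 0.1 N and contact force between cup and dish below 0.1 N and distance of each of tub, opener, holder, roller, dish from where it was at the start of the episode below 0.03 m); the arm keeps its last pose, push and grip.
It fails at once if the dish or a bystander is shifted by more than 30 mm (distance of any of tub, opener, holder, roller, dish from where it was at the start of the episode above 0.03 m).
It fails at once if a thing hits the camera or its stand hard (over 5 N) (contact force between stand and the arm above 5 N or contact force between stand and the fingers above 5 N or contact force between stand and cup above 5 N).
It also fails if it takes over 43 s, if anything falls off the work surface, if the arm or the gripper's body presses on something with over 40 N, if the wrist force passes 120 N, or if a joint passes its speed limit or range.

## Working session

There is one attempt and no reset: what is moved stays moved. The work goes in short steps, Python scripts to look and compute and a tool call to move; the robot and the scene stay as the last step left them, time stands still between calls to the robot, and variables do not carry over. Pictures are saved under pics/ and viewed, and the job is handed in when it is done.

Besides the shell and the picture viewer there is one more tool, called as name(argument=value, ...) on one line, values as JSON. play_rows: Moves the arm, as the interface text tells. Its arguments: {"type":"object","properties":{"motion":{"type":"array","items":{"type":"number"}}},"required":["motion"]}

```bash
mkdir -p pics; python3 - <<'E'
from bench import arm
import cv2
s=arm.read_state();print(s);print(arm.grip_depth)
for n in("side","top","wrist"):
    p,d=arm.get_image(n);cv2.imwrite(f"pics/{n}0.png",p[:,:,::-1]);i=arm.camera_info(n);print(n,i)
E
```

```text
{'clock': 0.0, 'joints': array([ 1.52660018e+00,  3.85556380e-01,  6.62754942e-03, -5.01744256e-04,
       -1.19401220e+00, -2.58629305e-01]), 'joint_vel': array([ 0.00040395, -0.00053533, -0.00104359, -0.00074039,  0.00176635,
        0.00034291]), 'joint_efforts': array([ 1.08981549e-03, -3.92287517e+01,  1.88394678e+01,  4.18592423e+00,
       -4.63235963e-03, -1.84857377e-06]), 'position': array([186.1757052 , 596.01102572, 230.22196581]), 'ee_rot': array([ 9.88544416e-01, -1.50926251e-01, -1.17082216e-04,  1.09114750e-03]), 'contact_force': array([ 0.3295119 , -0.13250304,  0.50412623]), 'wrist_torque': array([-0.02635759,  0.02897719, -0.0497561 ]), 'gripper_width': 85.47775367929586}
18.700000000000003
side {'fovy': 50.37761182876396, 'cx': 318.0492214936779, 'cy': 240.9703462514631, 'R': array([[ 0.70468174, -0.70946553, -0.00907217],
       [-0.54315778, -0.53118039, -0.6502515 ],
       [ 0.45651207,  0.46314798, -0.75966485]]), 't': array([-452.58503696,  454.16511321,  961.23068973])}
top {'fovy': 55.02298812699478, 'cx': 324.5599618832912, 'cy': 241.50922090756757, 'R': array([[ 0.07973238, -0.99679813,  0.00601918],
       [-0.96840944, -0.07889007, -0.23655763],
       [ 0.23627505,  0.01303227, -0.97159882]]), 't': array([ -68.26286649,  638.98316573, 1109.17459601])}
wrist {'fovy': 63.80693591593165, 'cx': 320.18202796353086, 'cy': 232.19953269400347, 'R': array([[-0.29904915, -0.95423623,  0.00168049],
       [-0.90484021,  0.28412727,  0.31707396],
       [-0.30304093,  0.09330013, -0.94839933]]), 't': array([623.21501631, -42.80847168, 379.80004342])}
```

View pics/side0.png

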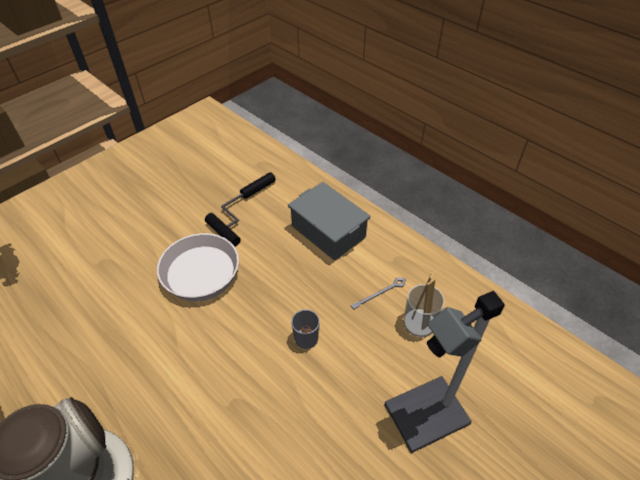

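View pics/top0.png

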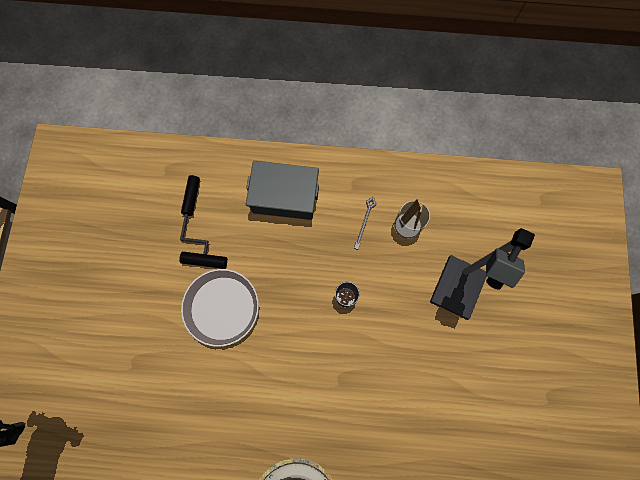

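View pics/wrist0.png

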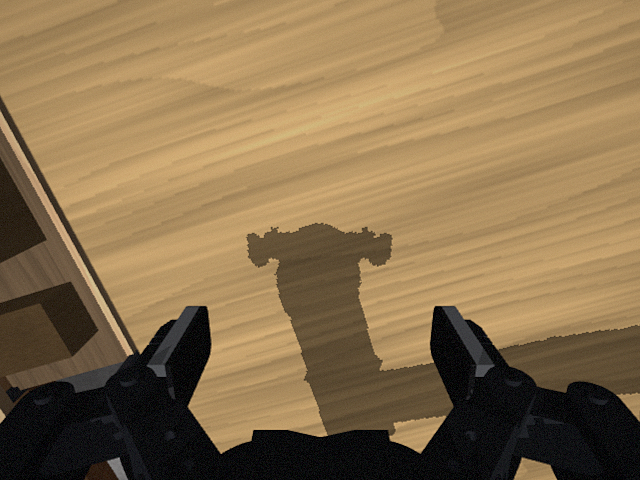

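```bash
cat > h.py <<'E'
from bench import arm
import cv2, numpy as np
def cam(n):
    i=arm.camera_info(n); f=240/np.tan(np.radians(i['fovy']/2)); return i,f
def cloud(n,d,mask=None):
    i,f=cam(n); v,u=np.nonzero((d>0)&(mask if mask is not None else True))
    z=d[v,u]; P=np.c_[(u-i['cx'])/f*z,(v-i['cy'])/f*z,z]
    return (P-i['t'])@i['R'], u,v
def ray(n,uv,h):
    i,f=cam(n); r=i['R'].T@np.array([(uv[0]-i['cx'])/f,(uv[1]-i['cy'])/f,1]); c=-i['R'].T@i['t']
    return c+r*(h-c[2])/r[2]
def proj(n,X):
    i,f=cam(n); p=i['R']@np.asarray(X,float)+i['t']; return np.array([i['cx']+f*p[0]/p[2],i['cy']+f*p[1]/p[2]])
def tri(obs):
    A=[];b=[]
    for n,uv in obs:
        i,f=cam(n); c=-i['R'].T@i['t']; r=i['R'].T@np.array([(uv[0]-i['cx'])/f,(uv[1]-i['cy'])/f,1]); r/=np.linalg.norm(r)
        M=np.eye(3)-np.outer(r,r);A.append(M);b.append(M@c)
    return np.linalg.lstsq(np.vstack(A),np.hstack(b),rcond=None)
E
python3 - <<'E'
from h import *
np.set_printoptions(precision=1,suppress=True)
hs=dict(cup=0,cup_mouth=75,dish=0,eye=300,stand=0,tub=0,opener=0,holder=0,roller=0)
D={}
for n in("side","top"):
    p,D[n]=arm.get_image(n)
R={}
for t,h in hs.items():
    o=[]
    for n in("side","top"):
        r=arm.place_of(t,n)
        if r: 
            o.append((n,r[0]['uv'])); print(t,n,round(r[0]['confidence'],2),np.array(r[0]['uv']),ray(n,r[0]['uv'],h))
    if len(o)==2: print('   tri',tri(o)[0])
for t in("eye","stand","cup","dish"):
  for n in("side","top"):
    r=arm.outline_of(t,n)
    if r:
        m=r[0]['mask'];P,u,v=cloud(n,D[n],m);print(t,n,r[0]['confidence'],r[0]['extent'],P.min(0),P.max(0),np.median(P,0))
        np.save(f'{t}_{n}.npy',P)
E
```

```text
cup side 0.65 [307.7 339. ] [517.  -91.4   0. ]
cup top 0.94 [343.6 294.6] [519.7 -77.9   0. ]
   tri [524.7 -79.9 -25.1]
cup_mouth side 0.87 [303.5 319.9] [514.6 -83.5  75. ]
cup_mouth top 0.77 [346.9 290.9] [520.1 -82.8  75. ]
   tri [518.8 -81.9  69.8]
dish side 0.94 [203.2 273.1] [464.1 228.8   0. ]
dish top 0.71 [221.  307.7] [458.9 243.5   0. ]
   tri [465.4 245.2 -18.7]
eye side 0.8 [431.2 349.4] [ 525.5 -370.3  300. ]
eye top 0.96 [492.7 288.4] [ 518.2 -367.6  300. ]
   tri [ 520.9 -369.2  302.1]
stand side 0.95 [408.6 419.5] [ 531.3 -368.6    0. ]
stand top 0.62 [455.3 296.2] [ 539.5 -375.9    0. ]
   tri [ 534.3 -371.7    4.7]
tub side 0.9 [326.7 231.2] [781.3 105.4   0. ]
tub top 0.72 [286.3 194.4] [788.4 102.6   0. ]
   tri [785.1 104.3  -0.3]
opener side 0.65 [417.2 319.6] [ 731.1 -236.4    0. ]
opener top 0.71 [362.1 228.2] [ 707.3 -116.1    0. ]
   tri [ 794.6 -159.4 -177. ]
holder side 0.73 [419.4 321.4] [ 730.8 -243.1    0. ]
holder top 0.82 [405.6 225.4] [ 725.2 -235.9    0. ]
   tri [ 730.8 -239.4   -6.8]
roller side 0.85 [242.8 197.2] [707.2 366.7   0. ]
roller to
[... 216 characters left out ...]
] [ 484.2 -113.8   -2.7] [553.5 -53.   79.5] [524.7 -87.6  31.2]
stand side 0.58 [383.9, 285.9, 119.5, 164.5] [ 482.8 -462.4   -4.4] [ 920.8 -283.   387.9] [ 564.1 -395.2   16.6]
stand top 0.64 [431.7, 226.2, 102.4, 93.5] [ 481.1 -582.6   -6.1] [ 744.9 -307.3  389.1] [ 564.9 -383.8   17.1]
cup side 0.67 [294.3, 310.6, 28.6, 42.1] [ 485.8 -118.4   -4.4] [578.2 -21.2  78.1] [518.9 -85.5  43.5]
cup top 0.77 [336.2, 280.6, 22.1, 26.1] [ 484.2 -119.2   -4.1] [557.4 -53.   79.5] [521.6 -82.8  24. ]
dish side 0.76 [158.5, 233.9, 82.0, 66.4] [362.6 134.6  -4. ] [573.8 360.5  44.6] [464.8 249.    7.1]
dish top 0.69 [182.6, 269.5, 76.7, 78.5] [358.4 139.9  -5.5] [563.7 348.7  47.9] [458.6 244.3   7.7]
```

```bash
python3 - <<'E'
from h import *
from scipy.optimize import least_squares
np.set_printoptions(precision=1,suppress=True)
for n in("side","top"):
    P=np.load(f'stand_{n}.npy'); 
    b=P[(P[:,2]>10)&(P[:,2]<22)&(P[:,1]<-250)]; print(n,'base',len(b),cv2.minAreaRect(b[:,:2].astype(np.float32)))
    q=P[(P[:,2]>60)&(P[:,2]<260)]; print(' post',len(q),np.median(q,0), [np.median(P[(P[:,2]>z)&(P[:,2]<z+40)],0) for z in (60,120,180,240)])
    q=P[(P[:,2]>375)]; print(' posttop',len(q),q.mean(0) if len(q) else 0)
for t,h,r in(('cup',75,31),('dish',40,100)):
  for n in("side","top"):
    P=np.load(f'{t}_{n}.npy'); q=P[abs(P[:,2]-h)<6]
    f=least_squares(lambda x:np.hypot(q[:,0]-x[0],q[:,1]-x[1])-r+2.5,np.median(P,0)[:2],loss='soft_l1');print(t,n,len(q),f.x,np.median(q[:,2]),np.std(f.fun))
E
```

```text
side base 3470 ((566.9996337890625, -387.43646240234375), (110.52296447753906, 140.79147338867188), 68.93099212646484)
 post 483 [ 602.  -405.9  158.2] [array([ 602.1, -405.4,   79.9]), array([ 602.1, -404.6,  140.5]), array([ 601.8, -405.2,  200.2]), array([ 604.2, -410. ,  251.5])]
 posttop 404 [ 605.5 -404.3  383.3]
top base 1922 ((564.8953857421875, -382.320556640625), (110.38422393798828, 140.0619354248047), 68.95262908935547)
 post 178 [ 603.4 -391.7  139.4] [array([ 602.3, -392.1,   78.1]), array([ 602.2, -392.3,  139.9]), array([ 605.4, -391.1,  196.7]), array([ 612. , -392. ,  276.2])]
 posttop 269 [ 605.7 -397.2  383.7]
cup side 148 [516.1 -87.7] 73.06046282559004 1.281382534210051
cup top 85 [513.7 -82.8] 74.24884483004544 0.8521449032012167
dish side 561 [461. 233.] 38.324219344468396 2.203495621607872
dish top 632 [458.4 238.1] 38.981065431229794 2.021224824053414
```

```bash
python3 - <<'E'
import cv2
a=cv2.imread('pics/top0.png')[200:340,400:560];b=cv2.imread('pics/side0.png')[270:460,370:520]
cv2.imwrite('pics/c1.png',cv2.resize(a,None,fx=4,fy=4));cv2.imwrite('pics/c2.png',cv2.resize(b,None,fx=3,fy=3))
E
```

```text
(no output)
```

View pics/c1.png

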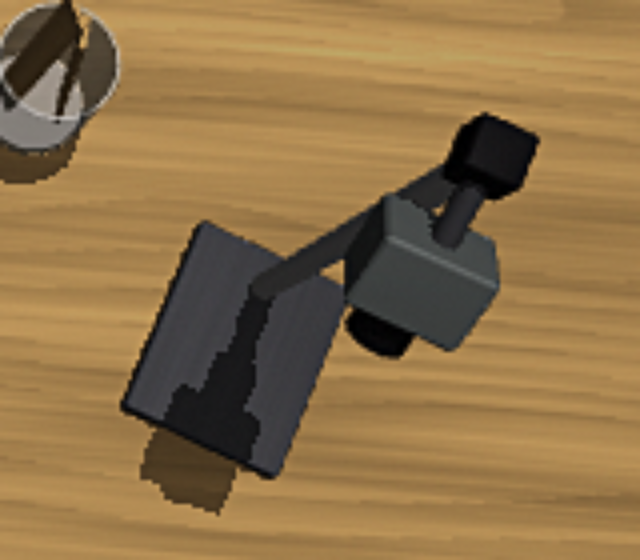

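View pics/c2.png

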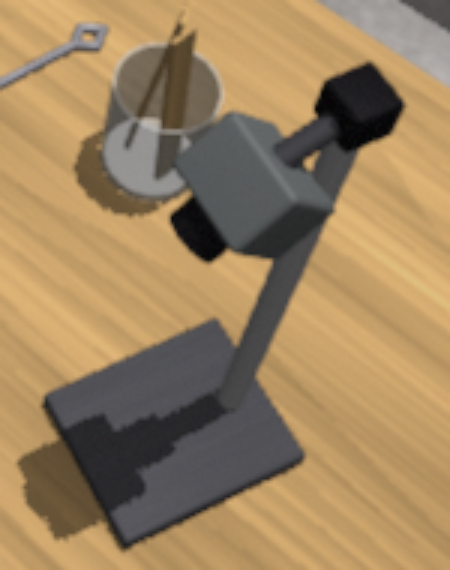

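```bash
cat >> h.py <<'E'
from scipy.spatial.transform import Rotation as Rn
import json,os
def tool(t,y):
    t=np.array(t,float);t/=np.linalg.norm(t);y=np.array(y,float);y-=t*(y@t);y/=np.linalg.norm(y)
    return np.c_[np.cross(y,t),y,t]
def log(s):
    with open('log.jsonl','a') as f:f.write(json.dumps([list(map(float,s[k])) for k in('joints','position','ee_rot')])+'\n')
def go(P,Rt,s=None):
    s=s or arm.read_state();log(s)
    R0=Rn.from_quat(s['ee_rot']);r=(Rn.from_matrix(Rt)*R0.inv()).as_rotvec(degrees=True)
    d=(np.array(P)-s['position'])/10
    print('clock',s['clock'],'j',np.round(s['joints'],2),'shift cm',np.round(d,2),'rot',np.round(r,1),'|d|',np.linalg.norm(d),np.linalg.norm(r)); return d,r
def gr(psi,a):
    p=np.radians(psi);a=np.radians(a);t=[np.cos(a)*np.cos(p),np.cos(a)*np.sin(p),-np.sin(a)];return tool(t,[np.sin(p),-np.cos(p),0])
E
python3 - <<'E'
from h import *
go([400,-60,230],gr(-9.4,35))
E
```

```text
clock 1.55 j [ 1.53  0.38  0.01  0.   -1.19 -0.26] shift cm [ 21.37 -65.66  -0.13] rot [-12.7 -53.5   7.3] |d| 69.04555446891769 55.525369479337414
```

play_rows(motion=[100,1.9,-5.8,0,0,-5,0,100,3.8,-11.6,0,0,-10,1,100,5.7,-17.4,0,-2,-15,2,100,7.6,-23.2,0,-4,-21,3,100,9.5,-29,0,-6,-27,4])

```text
clock: 2.17
position: [281.8, 305.1, 231.7]
ee_rot: [0.964, -0.112, 0.24, 0.016]
contact_force: [0.3, 0.2, 0.3]
gripper_width: 85.6
```

```bash
python3 - <<'E'
from h import *
go([400,-60,230],gr(-9.4,35))
E
```

```text
clock 2.175 j [ 1.53 -0.05 -0.82  0.6  -0.96 -0.58] shift cm [ 11.82 -36.51  -0.17] rot [ -6.6 -26.4   3.1] |d| 38.37520483913488 27.392679798003783
```

play_rows(motion=[100,2,-6,0,-1,-5,0,100,4,-12,0,-2,-10,1,100,6,-18,0,-4,-16,2,100,8,-24,0,-5,-21,3,100,10,-30,0,-6,-26,3])

```text
clock: 2.8
position: [388.8, 97.2, 345.3]
ee_rot: [0.899, -0.082, 0.428, 0.043]
contact_force: [0.1, -0.8, 0.1]
gripper_width: 85.4
```

```bash
python3 - <<'E'
from h import *
go([400,-60,230],gr(-9.4,35))
E
```

```text
clock 2.8 j [ 1.02 -0.39 -1.07  1.16 -0.92 -0.4 ] shift cm [  1.12 -15.72 -11.53] rot [-0.3 -4.   1.2] |d| 19.52452542063863 4.2337502636702995
```

```bash
cat > kin.py <<'E'
import numpy as np, json
from scipy.spatial.transform import Rotation as Rn
from scipy.optimize import least_squares
E=lambda ax,a:Rn.from_euler(ax,a).as_matrix()
def fk(q,p,s,full=False):
    # p: d1,a1,a2,a3,L,off,tool,offsets... 
    d1,a1,a2,a3,L,off,tl=p[:7]
    R=E('z',q[0]);x=R@[a1,0,d1];pts=[x]
    R=R@E('y',q[1]);x=x+R@[0,0,a2];pts.append(x)
    R=R@E('y',s[0]*q[2]+(-s[1]*q[1] if s[1] else 0)+p[7]);x=x+R@[0,0,a3];
    R=R@E('x',s[2]*q[3]);x=x+R@[L,0,0];pts.append(x)
    x=x+R@[0,off,0];pts.append(x)
    R=R@E('y',s[3]*q[4]);
    x=x+R@[tl,0,0];R=R@E('x',s[4]*q[5])@np.array(s[5]);pts.append(x)
    return (x,R,pts) if full else (x,R)
E
python3 - <<'E'
from kin import *
import itertools,h
D=[json.loads(l) for l in open('log.jsonl')]
D=[D[i] for i in range(len(D))]
best=[]
# tool frame at end of Rx(j6): x forward. candidates mapping columns: tool z = x
T=[]
for k in range(4):
    M=np.array([[0,0,1],[0,1,0],[-1,0,0]])@E('z',k*np.pi/2);T.append(M)
for s0,s1,s2,s3,s4,k in itertools.product((1,-1),(0,1),(1,-1),(1,-1),(1,-1),range(4)):
    s=(s0,s1,s2,s3,s4,T[k])
    def f(p):
        o=[]
        for j,x,qt in D:
            a,R=fk(j,p,s);o+=list((a-x)/10);o+=list(10*Rn.from_matrix(R@Rn.from_quat(qt).as_matrix().T).as_rotvec())
        return o
    r=least_squares(f,[200,0,410,0,430,-150,200,0],loss='soft_l1',x_scale=[50,50,50,50,50,50,50,.1],max_nfev=60)
    best.append((r.cost,s[:5],k,r.x))
best.sort(key=lambda b:b[0])
for b in best[:4]:print(b[0],b[1],b[2],np.round(b[3],2))
E
```

```text
0.0 (-1, 0, -1, -1, -1) 3 [ 160.6    0.   564.9    0.   421.8 -159.8  297.7    0. ]
9.377070405991692 (-1, 1, -1, -1, -1) 3 [ 4.7088e+02  2.4798e+02  1.4615e+02 -1.6609e+02  8.2860e+01 -1.5937e+02
  2.9831e+02 -2.6000e-01]
13.4791728954436 (1, 1, -1, -1, -1) 3 [-277.83  458.37  -56.06  443.85 -670.39 -159.53  300.56    1.57]
21.447629423225465 (-1, 0, 1, 1, 1) 3 [ 798.61  325.32 -127.28  238.51  105.12 -159.23  296.19    1.74]
```

```bash
cat >> kin.py <<'E'
P0=[160.6,0,564.9,0,421.8,-159.8,297.7,0]
S0=(-1,0,-1,-1,-1,np.array([[0,0,1],[0,1,0],[-1,0,0]])@E('z',3*np.pi/2))
LO=np.array([-3.14,-1.21,-1.07,-3.16,-2.99,-3.1])+.04;HI=np.array([3.14,2.06,1.41,2.05,-.16,3.1])-.04
def ik(x,R,q0):
    def f(q):
        a,Q=fk(q,P0,S0);return np.r_[(a-x)/100,Rn.from_matrix(Q@R.T).as_rotvec()]
    r=least_squares(f,np.clip(q0,LO+1e-3,HI-1e-3),bounds=(LO,HI),max_nfev=60)
    return r.x,np.linalg.norm(r.fun)
def iks(x,R,n=12,seed=0):
    g=np.random.default_rng(seed);out=[]
    for i in range(n):
        q0=g.uniform(LO,HI);q0[0]=np.arctan2(x[1],x[0])+g.uniform(-1.2,1.2)
        q,e=ik(x,R,q0)
        if e<1e-3 and not any(np.abs(q-o).max()<.02 for o in out):out.append(q)
    return out
E
python3 - <<'E'
from h import *; from kin import *
np.set_printoptions(precision=2,suppress=True)
# refit
D=[json.loads(l) for l in open('log.jsonl')]
for j,x,qt in D: print(np.round(fk(j,P0,S0)[0]-x,2))
for a in (25,35,45):
  for psi in range(-100,101,20):
    Rg=gr(psi,a);t=Rg[:,2]
    G=np.array([515,-84,42]);x=G+23*t
    for q in iks(x,Rg):
        pts=fk(q,P0,S0,True)[2]
        print('grasp',a,psi,q,'wrist z',round(pts[2][2]),round(pts[3][2]))
ze=np.array([-.660,.253,-.707]);c=-ze
E_=np.array([522,-369,300]);
for a in (25,35,45):
  for be in range(-90,91,30):
    p0=np.array([.66,-.253,-.707]);p=Rn.from_rotvec(np.radians(be)*c).apply(p0)
    ar=np.radians(a);t=np.cos(ar)*p-np.sin(ar)*c
    y=np.cross(t,c)
    # tool() sign: at grasp y=(sin psi,-cos psi) = t x up
    Rf=tool(t,y);G=E_+ze*(150+33);x=G+23*t
    for q in iks(x,Rf): 
        pts=fk(q,P0,S0,True)[2];print('final',a,be,np.round(t,2),q,'pts',np.round(pts[2]),np.round(pts[3]))
E
```

```text
[ 0.  0. -0.]
[ 0. -0.  0.]
[0. 0. 0.]
grasp 25 -100 [ 0.45  0.78 -0.67  0.9  -1.21 -1.47] wrist z 143 158
grasp 25 -80 [ 0.39  0.71 -0.93  1.39 -1.12 -1.64] wrist z 168 158
grasp 25 0 [-0.75  0.76 -0.88 -2.41 -1.19 -1.52] wrist z 151 158
grasp 25 20 [-0.72  0.67 -0.62 -1.94 -1.01 -1.86] wrist z 200 158
grasp 25 40 [-0.64  0.66 -0.42 -1.56 -1.08 -2.12] wrist z 233 158
grasp 25 60 [-0.56  0.71 -0.24 -1.28 -1.24 -2.24] wrist z 248 158
grasp 25 80 [-0.47  0.77 -0.07 -1.06 -1.43 -2.27] wrist z 251 158
grasp 25 100 [-0.38  0.84  0.08 -0.88 -1.62 -2.24] wrist z 248 158
grasp 35 -100 [ 0.42  0.7  -0.69  0.88 -1.07 -1.4 ] wrist z 177 200
grasp 35 -80 [ 0.34  0.62 -0.93  1.4  -0.96 -1.55] wrist z 197 200
grasp 35 0 [-0.67  0.57 -0.8  -2.37 -0.81 -1.74] wrist z 222 200
grasp 35 20 [-0.6   0.54 -0.56 -1.82 -0.76 -2.14] wrist z 270 200
grasp 35 40 [-0.54  0.57 -0.4  -1.44 -0.9  -2.32] wrist z 289 200
grasp 35 60 [-0.48  0.63 -0.25 -1.18 -1.09 -2.37] wrist z 294 200
grasp 35 80 [-0.41  0.69 -0.11 -0.98 -1.29 -2.35] wrist z 292 200
grasp 35 100 [-0.33  0.76  0.02 -0.81 -1.47 -2.28] wrist z 285 200
[... 1923 characters left out ...]
6.  448.] [ 361. -516.  362.]
final 45 -90 [-0.72 -0.48 -0.5 ] [-0.09  0.61 -0.42  0.58 -1.49 -0.28] pts [537. -50. 263.] [ 599. -190.  308.]
final 45 -60 [-0.45 -0.48 -0.75] [-0.11  0.42 -0.56  0.62 -1.16  0.12] pts [464. -52. 325.] [ 526. -190.  377.]
final 45 -30 [-0.19 -0.31 -0.93] [-0.2   0.29 -0.57  0.45 -0.9   0.72] pts [430. -87. 382.] [ 453. -239.  427.]
final 45 0 [ 0. -0. -1.] [-0.36  0.28 -0.38 -0.   -0.91  1.57] pts [ 458. -173.  445.] [ 401. -323.  445.]
final 45 30 [ 0.06  0.35 -0.93] [-0.56  0.38 -0.14 -0.36 -1.22  2.3 ] pts [ 487. -309.  476.] [ 384. -420.  427.]
final 45 60 [-0.01  0.66 -0.75] [-0.68  0.55  0.07 -0.53 -1.6   2.78] pts [ 521. -420.  448.] [ 405. -504.  377.]
```

```bash
cat > s.py <<'E'
from h import *; from kin import *
np.set_printoptions(precision=2,suppress=True)
a=35;ar=np.radians(a)
for psi in(-60,-70,-80,-90,-110,-130):
    Rg=gr(psi,a);t=Rg[:,2];x=np.array([515,-84,42])+23*t
    q,e=ik(x,Rg,[.34,.62,-.93,1.4,-.96,-1.55]);print('grasp',psi,q,round(e,4),[np.round(p) for p in fk(q,P0,S0,True)[2][1:]])
qg=np.array([.34,.62,-.93,1.4,-.96,-1.55])
res=[]
for tilt in(130,):
  for az in range(0,360,30):
    for be in range(0,360,20):
      tl=np.radians(tilt);c=np.array([np.sin(tl)*np.cos(np.radians(az)),np.sin(tl)*np.sin(np.radians(az)),np.cos(tl)])
      e1=np.cross(c,[0,0,1]);e1/=np.linalg.norm(e1);e2=np.cross(c,e1);b=np.radians(be)
      p=np.cos(b)*e1+np.sin(b)*e2;t=np.cos(ar)*p-np.sin(ar)*c
      if t[2]>-.1: continue
      R=tool(t,np.cross(t,c));M=np.array([460,238,85]);x=M-33*c+23*t
      for s in([.9,.4,-.9,1.2,-1,-.5],[.9,.4,-.9,1.2,-1,-2.5],[.9,.4,-.9,1.2,-1,1.5]):
        q,e=ik(x,R,s)
        if e<1e-3:
            w=fk(q,P0,S0,True)[2];res.append((np.abs(q-qg).max(),az,be,t,c,q,w[3],w[2]));break
res.sort(key=lambda r:r[0])
for r in res[:40]:print(round(r[0],2),r[1],r[2],'t',r[3],'c',r[4],'q',r[5],np.round(r[6]),np.round(r[7]))
E
python3 s.py
```

```text
grasp -60 [ 0.18  0.58 -1.03  1.83 -0.95 -1.55] 0.1038 [array([305.,  56., 633.]), array([288.,  53., 211.]), array([433., 121., 205.]), array([ 528., -100.,   29.])]
grasp -70 [ 0.23  0.6  -1.02  1.72 -0.97 -1.63] 0.0 [array([309.,  73., 628.]), array([290.,  68., 207.]), array([438., 127., 200.]), array([ 521., -102.,   29.])]
grasp -80 [ 0.34  0.62 -0.93  1.4  -0.96 -1.55] 0.0 [array([312., 109., 619.]), array([318., 112., 197.]), array([476., 138., 200.]), array([ 518., -103.,   29.])]
grasp -90 [ 0.4   0.66 -0.82  1.11 -1.   -1.47] 0.0 [array([320., 135., 606.]), array([356., 150., 186.]), array([515., 141., 200.]), array([ 515., -103.,   29.])]
grasp -110 [ 0.42  0.74 -0.56  0.7  -1.16 -1.36] 0.0 [array([348., 153., 578.]), array([452., 199., 172.]), array([592., 127., 200.]), array([ 509., -102.,   29.])]
grasp -130 [ 0.35  0.81 -0.32  0.43 -1.36 -1.35] 0.0 [array([383., 141., 552.]), array([553., 204., 171.]), array([660.,  88., 200.]), array([503., -98.,  29.])]
2.18 330 60 t [-0.98  0.09 -0.17] c [ 0.66 -0.38 -0.64] q [ 0.47  0.95  0.3  -0.69 -2.16  0.63] [707. 225. 154.] [
[... 4379 characters left out ...]
12 -1.41  2.  ] [325. 446. 154.] [194. 354. 149.]
3.66 90 120 t [-0.41 -0.9  -0.17] c [ 0.    0.77 -0.64] q [ 0.89  0.95 -0.07  0.27 -1.93  2.11] [573. 459. 154.] [430. 528. 132.]
3.7 120 120 t [ 0.09 -0.98 -0.17] c [-0.38  0.66 -0.64] q [ 1.02  0.86 -0.4   0.63 -1.64  2.15] [447. 485. 154.] [290. 476. 126.]
3.76 210 80 t [ 0.76  0.6  -0.25] c [-0.66 -0.38 -0.64] q [-0.1   0.67 -0.84 -2.36 -1.28  1.39] [274.  85. 175.] [374. -39. 181.]
3.85 240 120 t [ 0.8   0.57 -0.17] c [-0.38 -0.66 -0.64] q [-0.08  0.79 -0.92 -2.45 -1.5   2.06] [252. 103. 154.] [342. -28. 140.]
4.05 180 60 t [ 0.9   0.41 -0.17] c [-0.77  0.   -0.64] q [-0.07  0.84 -1.01 -2.65 -1.64  1.3 ] [239. 125. 154.] [302. -20. 133.]
```

```bash
cat > s2.py <<'E'
from h import *; from kin import *
np.set_printoptions(precision=2,suppress=True)
a=20;ar=np.radians(a);ct=np.array([np.cos(ar),0,-np.sin(ar)])
q0=np.array([.34,.62,-.93,1.4,-.96,-1.55])
for psi in(-70,-80,-90,-110):
    Rg=gr(psi,a);t=Rg[:,2];x=np.array([515,-84,44])+23*t
    q,e=ik(x,Rg,q0);print('grasp',psi,q,round(e,4),[np.round(p) for p in fk(q,P0,S0,True)[2][1:]])
for psi in range(-150,60,20):
  R0=gr(psi,a)
  x0=np.array([460,238,200])+23*R0[:,2];q1,e1=ik(x0,R0,q0)
  if e1>1e-3: print(psi,'no upright');continue
  for phi in(130,-130):
   for el in(-15,0):
    R=Rn.from_rotvec(np.radians(phi)*gr(psi,-el)[:,2]).as_matrix()@gr(psi,-el)
    c=R@ct;x=np.array([460,238,85])-33*c+23*R[:,2];
    q=q1;ok=True;worst=0
    for f in np.linspace(0,1,21)[1:]:
        e_=-a+f*(el+a);Rf=Rn.from_rotvec(np.radians(phi*f)*gr(psi,-e_)[:,2]).as_matrix()@gr(psi,-e_)
        qn,e=ik(x0+f*(x-x0),Rf,q);worst=max(worst,np.abs(qn-q).max());q=qn
        if e>1e-3:ok=False;break
    print(psi,phi,el,ok,round(worst,2),'t',R[:,2],'c',c,'q1',q1,'q',q,[np.round(p) for p in fk(q,P0,S0,True)[2][2:4]])
E
python3 s2.py
```

```text
grasp -70 [ 0.32  0.73 -1.03  1.66 -1.23 -1.77] 0.0 [array([357., 120., 582.]), array([283.,  95., 167.]), array([427., 159., 138.]), array([ 522., -104.,   36.])]
grasp -80 [ 0.41  0.75 -0.92  1.37 -1.2  -1.68] 0.0 [array([354., 154., 573.]), array([315., 137., 154.]), array([470., 170., 138.]), array([ 519., -105.,   36.])]
grasp -90 [ 0.45  0.78 -0.8   1.12 -1.22 -1.58] 0.0 [array([358., 175., 561.]), array([355., 174., 139.]), array([515., 174., 138.]), array([ 515., -106.,   36.])]
grasp -110 [ 0.45  0.85 -0.52  0.74 -1.36 -1.43] 0.0 [array([384., 185., 531.]), array([457., 220., 117.]), array([603., 159., 138.]), array([ 508., -104.,   36.])]
-150 130 -15 False 0.11 t [-0.84 -0.48 -0.26] c [ 0.06  0.87 -0.49] q1 [ 0.7   0.83  0.28 -0.21 -2.23 -1.76] q [ 0.68  0.91  0.23 -0.17 -2.15 -3.06] [array([600., 487., 243.]), array([686., 353., 221.])]
-150 130 0 False 0.11 t [-0.87 -0.5   0.  ] c [-0.06  0.79 -0.6 ] q1 [ 0.7   0.83  0.28 -0.21 -2.23 -1.76] q [ 0.68  0.97  0.27 -0.19 -2.28 -3.06] [array([612., 495., 205.]), array([696., 361., 181.])]
-150 -130 -15 True 0.11 t [-0.84 -0.4
[... 4566 characters left out ...]
., 249.]), array([241., 372., 264.])]
-30 130 0 False 0.14 t [ 0.87 -0.5  -0.  ] c [-0.66 -0.45 -0.6 ] q1 [ 1.    0.38 -1.03  1.55 -1.22 -1.4 ] q [ 1.    0.42 -1.03  1.57 -1.25 -1.67] [array([151., 237., 257.]), array([236., 371., 276.])]
-30 -130 -15 False 0.1 t [ 0.84 -0.48 -0.26] c [-0.06  0.87 -0.49] q1 [ 1.    0.38 -1.03  1.55 -1.22 -1.4 ] q [ 1.    0.39 -1.03  1.56 -1.22 -1.3 ] [array([150., 235., 265.]), array([237., 367., 288.])]
-30 -130 0 False 0.09 t [ 0.87 -0.5   0.  ] c [ 0.06  0.79 -0.6 ] q1 [ 1.    0.38 -1.03  1.55 -1.22 -1.4 ] q [ 1.01  0.4  -1.03  1.56 -1.24 -1.31] [array([150., 236., 263.]), array([236., 368., 285.])]
-10 no upright
10 no upright
30 no upright
50 no upright
```

```bash
cat > pa.py <<'E'
from h import *; from kin import *
from scipy.spatial.transform import Slerp
np.set_printoptions(precision=2,suppress=True)
A=25;ar=np.radians(A);ct=np.array([np.cos(ar),0,-np.sin(ar)])
def seg(q,x1,R1,n=12,v=True):
    x0,R0=fk(q,P0,S0);sl=Slerp([0,1],Rn.from_matrix([R0,R1]));w=0
    for f in np.linspace(0,1,n+1)[1:]:
        qn,e=ik(x0+f*(np.array(x1)-x0),sl(f).as_matrix(),q);w=max(w,np.abs(qn-q).max());q=qn
        if e>1e-3:print('FAIL at',f,e,q);break
    if v:print('seg end',q,'maxstep',round(w,2),[np.round(p) for p in fk(q,P0,S0,True)[2][1:]])
    return q
E
python3 - <<'E'
from pa import *
s=arm.read_state();q=s['joints']
Rg=gr(-85,A);t=Rg[:,2];C=np.array([517,-84,44]);print(t)
q=seg(q,C-110*t+[0,0,70],Rg);q=seg(q,C-110*t,Rg);q=seg(q,C+23*t,Rg)
q=seg(q,C+23*t+[-20,100,150],Rg)
Ru=gr(-80,A);q=seg(q,np.array([460,238,200])+23*Ru[:,2],Ru)
go(C-110*t+[0,0,70],Rg)
E
```

```text
[ 0.08 -0.9  -0.42]
FAIL at 0.08333333333333333 0.05905674211937762 [ 1.03 -0.31 -1.03  1.09 -1.   -0.46]
seg end [ 1.03 -0.31 -1.03  1.09 -1.   -0.46] maxstep 0.09 [array([ -87., -146.,  699.]), array([ 75., 125., 420.]), array([187., 167., 526.]), array([399.,  91., 331.])]
FAIL at 0.08333333333333333 0.024355933215516032 [ 1.01 -0.23 -1.03  1.09 -1.02 -0.56]
seg end [ 1.01 -0.23 -1.03  1.09 -1.02 -0.56] maxstep 0.1 [array([ -68., -106.,  711.]), array([ 89., 140., 407.]), array([206., 187., 505.]), array([408.,  85., 312.])]
FAIL at 0.08333333333333333 0.0390599457336203 [ 0.95 -0.15 -1.03  1.08 -1.03 -0.63]
seg end [ 0.95 -0.15 -1.03  1.08 -1.03 -0.63] maxstep 0.08 [array([-49., -69., 719.]), array([107., 150., 394.]), array([231., 196., 484.]), array([418.,  70., 290.])]
seg end [ 0.7   0.49 -0.7   0.86 -1.37 -1.26] maxstep 0.08 [array([204., 172., 659.]), array([322., 271., 266.]), array([475., 264., 310.]), array([499.,  -5., 184.])]
seg end [ 1.07  0.61 -0.4   0.61 -1.59 -1.23] maxstep 0.04 [array([156., 282., 624.]), array([265., 479., 268.]), array([417., 483., 316.]), array([464., 217., 190.])]
clock 2.8 j [ 1.02 -0.39 -1.07  1.16 -0.92 -0.4 ] shift cm [ 11.96  -8.19 -18.48] rot [-10.9 -10.4 -74. ] |d| 23.483535111121302 75.47244989676932
```

play_rows(motion=[100,2.5,0,-2,-1.5,-1.5,-10,100,5,0,-4,-3,-3,-20,100,7,0,-6,-4.5,-4,-31,100,9,-2,-9,-6,-6,-41,100,11,-4,-12,-7.5,-7,-51])

```text
clock: 3.42
position: [499.6, 58.1, 222.4]
ee_rot: [0.744, -0.438, 0.423, 0.275]
contact_force: [-0.0, 1.0, 0.9]
gripper_width: 85.6
```

```bash
python3 - <<'E'
from pa import *
s=arm.read_state();q=s['joints']
Rg=gr(-85,A);t=Rg[:,2];C=np.array([517,-84,44])
q=seg(q,C-110*t+[0,0,70],Rg);q=seg(q,C-110*t,Rg);q=seg(q,C+23*t,Rg)
q=seg(q,C+23*t+[-20,100,150],Rg)
go(C-110*t+[0,0,30],Rg)
E
```

```text
seg end [ 0.72  0.55 -0.67  0.85 -1.35 -1.29] maxstep 0.02 [array([222., 195., 642.]), array([330., 290., 246.]), array([485., 284., 286.]), array([508.,  15., 160.])]
seg end [ 0.71  0.66 -0.71  0.88 -1.26 -1.4 ] maxstep 0.01 [array([264., 227., 605.]), array([327., 282., 192.]), array([485., 284., 216.]), array([508.,  15.,  90.])]
seg end [ 0.42  0.72 -0.86  1.25 -1.13 -1.59] maxstep 0.04 [array([342., 152., 584.]), array([336., 149., 162.]), array([495., 164., 160.]), array([ 519., -105.,   34.])]
seg end [ 0.7   0.49 -0.7   0.86 -1.37 -1.26] maxstep 0.04 [array([204., 172., 659.]), array([322., 271., 266.]), array([475., 264., 310.]), array([499.,  -5., 184.])]
clock 3.425 j [ 0.82  0.32 -0.83  1.04 -1.24 -1.11] shift cm [  0.87  -4.28 -10.19] rot [ -3.6  -3.4 -22.6] |d| 11.086199179942431 23.143890663906348
```

play_rows(motion=[100,0.3,-1.5,-3.5,-1.5,-1.4,-9,100,0.6,-3,-7,-3,-2.8,-18,100,0.9,-4.3,-10,-3.6,-3.4,-22.6,100,0.9,-4.3,-10.2,-3.6,-3.4,-22.6])

```text
clock: 3.92
position: [507.9, 14.2, 119.3]
ee_rot: [0.623, -0.568, 0.395, 0.364]
contact_force: [-0.3, 0.4, -0.1]
gripper_width: 85.7
```

```bash
python3 - <<'E'
from pa import *
Rg=gr(-85,A);t=Rg[:,2];C=np.array([517,-84,44])
go(C+23*t,Rg); s=arm.read_state();print(s['position'])
p,d=arm.get_image('wrist');m=arm.outline_of('cup','wrist');q=p.copy()
if m:
    print(m[0]['confidence'],m[0]['extent']);M=m[0]['mask'];P,u,v=cloud('wrist',d,M);print(P.min(0),P.max(0),np.median(P,0));np.save('cw.npy',P)
    q[M]=q[M]//2+[0,100,0]
pl=arm.place_of('cup_mouth','wrist');
if pl:print(pl[0],ray('wrist',pl[0]['uv'],75))
cv2.imwrite('pics/w1.png',q[:,:,::-1])
E
```

```text
clock 3.925 j [ 0.71  0.62 -0.7   0.87 -1.29 -1.35] shift cm [  1.09 -11.89  -8.5 ] rot [ 0.  -0.3 -0.1] |d| 14.662157529135131 0.32144880787767455
[507.93  14.17 119.32]
0.88 [279.4, 201.8, 92.1, 124.2]
[ 476.2  -206.53    0.25] [561.08 -52.54  77.44] [512.73 -70.24  53.22]
{'uv': [326.0, 226.4], 'confidence': 0.61} [511.63 -86.94  75.  ]
```

View pics/w1.png

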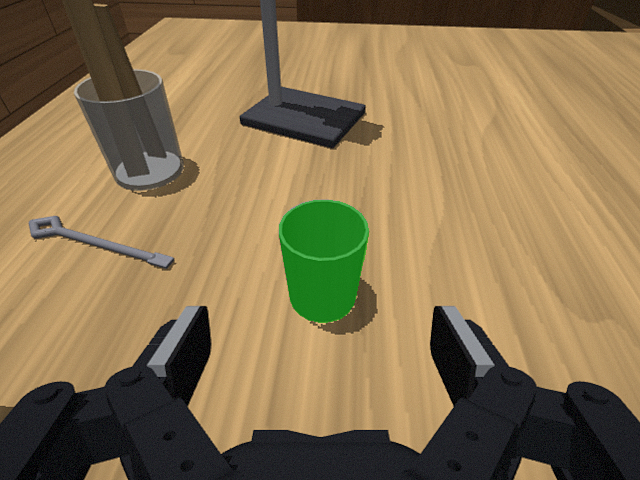

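play_rows(motion=[100,0.1,-2,-3,0,0,0,100,0.3,-5.5,-5,0,0,0,100,0.5,-9,-7,0,0,0,100,0.7,-12,-8.5,0,0,0,100,0.7,-12,-8.5,0,0,0])

```text
clock: 4.7
position: [513.7, -107.0, 37.3]
ee_rot: [0.623, -0.569, 0.395, 0.363]
contact_force: [0.2, -0.5, -0.0]
gripper_width: 85.0
```

```bash
python3 - <<'E'
from pa import *
Rg=gr(-85,A);t=Rg[:,2];C=np.array([513.5,-85,44])
go(C+23*t,Rg)
p,d=arm.get_image('wrist');cv2.imwrite('pics/w2.png',p[:,:,::-1])
E
```

```text
clock 4.7 j [ 0.42  0.71 -0.88  1.25 -1.13 -1.59] shift cm [ 0.16  0.12 -0.3 ] rot [-0.1 -0.1 -0.1] |d| 0.36609531509744664 0.1646752689345925
```

View pics/w2.png

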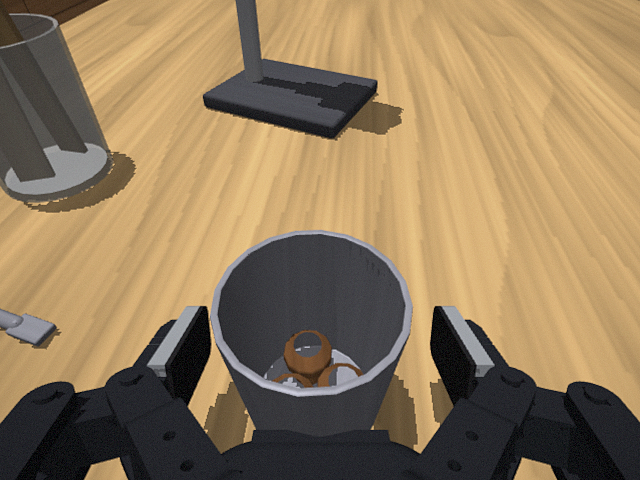

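play_rows(motion=[100,0.2,0,-0.2,0,0,0,0,0.2,0,-0.2,0,0,0,0,0.2,0,-0.2,0,0,0,0,0.2,0,-0.2,0,0,0,0,0.2,0,-0.2,0,0,0])

```text
clock: 5.38
position: [517.4, -104.7, 35.1]
ee_rot: [0.623, -0.568, 0.397, 0.362]
contact_force: [-0.1, 4.1, 6.7]
gripper_width: 57.2
```

play_rows(motion=[0,0,0,0,0,0,0,0,0,0,0,0,0,0])

```text
clock: 5.62
position: [517.4, -104.8, 35.1]
ee_rot: [0.623, -0.568, 0.397, 0.362]
contact_force: [-0.3, 3.2, 5.7]
gripper_width: 57.2
```

```bash
python3 - <<'E'
from pa import *
s=arm.read_state();print(s['gripper_width'],s['contact_force'],s['joint_vel'],s['joints'],s['position'])
p,d=arm.get_image('wrist');cv2.imwrite('pics/w3.png',p[:,:,::-1])
E
```

```text
57.21034342806137 [-0.35  3.21  5.71] [ 0. -0.  0. -0. -0.  0.] [ 0.42  0.72 -0.87  1.25 -1.13 -1.59] [ 517.36 -104.79   35.05]
```

View pics/w3.png

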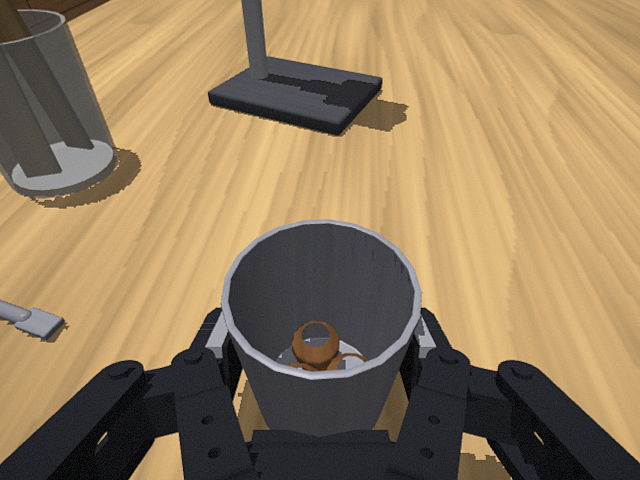

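```bash
python3 - <<'E'
from pa import *
s=arm.read_state();q=s['joints'];x,R=s['position'],Rn.from_quat(s['ee_rot']).as_matrix()
ct0=R.T@[0,0,1];print('c in tool',ct0, 'G rel', R.T@(np.array([514.5,-85,0])-x))
Ru=gr(-80,A);T=np.array([460,238,200])+23*Ru[:,2]
q=seg(q,x+[-10,60,120],R);q=seg(q,T,Ru,20)
go(T,Ru)
for phi in(-125,-135,-145):
  for el in(-10,-5,0):
    R1=gr(-80,-el);R1=Rn.from_rotvec(np.radians(phi)*R1[:,2]).as_matrix()@R1
    c=R1@ct;X=np.array([460,238,95])-33*c+23*R1[:,2];print(phi,el,'c',c,'X',X);seg(q,X,R1,20)
E
```

```text
c in tool [ 0.91  0.   -0.42] G rel [-40.22   1.03  -3.28]
seg end [ 0.61  0.52 -0.77  0.97 -1.28 -1.32] maxstep 0.03 [array([231., 160., 650.]), array([327., 226., 245.]), array([483., 224., 281.]), array([507., -45., 155.])]
seg end [ 1.07  0.61 -0.4   0.61 -1.59 -1.23] maxstep 0.03 [array([156., 282., 624.]), array([265., 479., 268.]), array([417., 483., 316.]), array([464., 217., 190.])]
clock 5.675 j [ 0.42  0.72 -0.87  1.25 -1.13 -1.59] shift cm [-5.38 32.23 15.52] rot [-0.  -0.   4.7] |d| 36.17361798793686 4.729337200514265
-125 -10 c [ 0.64  0.63 -0.44] X [442.71 194.98 105.48]
seg end [ 1.1   0.83 -0.5   0.64 -1.59  0.76] maxstep 0.11 [array([189., 370., 544.]), array([235., 460., 134.]), array([392., 484., 157.]), array([443., 195., 105.])]
-125 -5 c [ 0.65  0.59 -0.48] X [442.52 196.03 108.87]
seg end [ 1.1   0.86 -0.49  0.64 -1.65  0.74] maxstep 0.11 [array([195., 383., 527.]), array([235., 462., 115.]), array([391., 488., 135.]), array([443., 196., 109.])]
-125 0 c [ 0.66  0.55 -0.52] X [442.29 197.36 112.15]
seg end [ 1.1   0.9  -0.49  0.65 -1.71  0.72] maxstep 0.11 [ar
[... 743 characters left out ...]
.]), array([446., 198., 116.])]
-145 -10 c [ 0.42  0.63 -0.66] X [450.16 195.   112.71]
seg end [ 1.09  0.82 -0.49  0.65 -1.6   1.12] maxstep 0.12 [array([192., 364., 547.]), array([243., 461., 139.]), array([399., 484., 164.]), array([450., 195., 113.])]
-145 -5 c [ 0.43  0.57 -0.7 ] X [449.87 196.67 116.19]
seg end [ 1.09  0.86 -0.49  0.66 -1.67  1.1 ] maxstep 0.13 [array([198., 378., 531.]), array([242., 463., 120.]), array([398., 489., 142.]), array([450., 197., 116.])]
-145 0 c [ 0.44  0.51 -0.74] X [449.52 198.64 119.5 ]
seg end [ 1.09  0.9  -0.48  0.66 -1.73  1.08] maxstep 0.13 [array([203., 391., 514.]), array([242., 464., 100.]), array([398., 492., 119.]), array([450., 199., 119.])]
```

play_rows(motion=[0,0,0,4,0,0,0,0,-0.5,2,9,0,0,0,0,-1.5,7,12.5,0,0,1,0,-2.5,13,15,0,0,2,0,-3.5,19,15.5,0,0,3])

```text
clock: 6.3
position: [481.1, 84.7, 189.3]
ee_rot: [0.639, -0.553, 0.404, 0.35]
contact_force: [1.1, -0.6, -1.7]
gripper_width: 57.4
```

play_rows(motion=[0,-0.8,5,0,0,0,0.7,0,-1.7,11,0,0,0,1.7,0,-1.9,13.2,0,0,0,1.7,0,-1.9,13.2,0,0,0,1.7])

```text
clock: 6.8
position: [462.6, 216.7, 187.5]
ee_rot: [0.647, -0.542, 0.41, 0.345]
contact_force: [-1.1, -0.0, -1.8]
gripper_width: 57.4
```

```bash
python3 - <<'E'
from pa import *
s=arm.read_state();print(s['gripper_width'],s['contact_force'],s['position'],s['joints'])
q=s['joints']
R1=gr(-80,10);R1=Rn.from_rotvec(np.radians(-145)*R1[:,2]).as_matrix()@R1
X=np.array([442,184,115])
# waypoints: fraction turns
Rc=Rn.from_quat(s['ee_rot']).as_matrix()
for k in(20,40,60,80,100,120,145):
    f=k/145;e=25-15*f;Rk=gr(-80,e);Rk=Rn.from_rotvec(np.radians(-k)*Rk[:,2]).as_matrix()@Rk
    print(k,np.round(Rn.from_matrix(Rk@Rc.T).as_rotvec(degrees=True),1),np.round((s['position']*(1-f)+f*X-s['position'])/10,1))
p,d=arm.get_image('wrist');cv2.imwrite('pics/w4.png',p[:,:,::-1])
p,d=arm.get_image('side');cv2.imwrite('pics/s4.png',p[:,:,::-1])
E
```

```text
57.42524896404544 [-1.08 -0.03 -1.83] [462.62 216.72 187.47] [ 1.07  0.61 -0.4   0.6  -1.58 -1.23]
20 [-5.3 17.4  8.1] [-0.3 -0.5 -1. ]
40 [-10.4  35.4  15.6] [-0.6 -0.9 -2. ]
60 [-15.3  53.7  22.5] [-0.9 -1.4 -3. ]
80 [-19.9  72.3  28.6] [-1.1 -1.8 -4. ]
100 [-23.9  91.2  34.1] [-1.4 -2.3 -5. ]
120 [-27.2 110.5  38.9] [-1.7 -2.7 -6. ]
145 [-29.9 135.1  43.9] [-2.1 -3.3 -7.2]
```

View pics/s4.png

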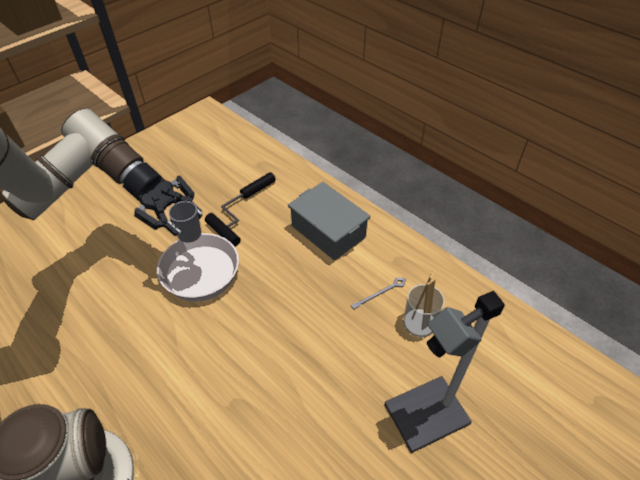

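View pics/w4.png

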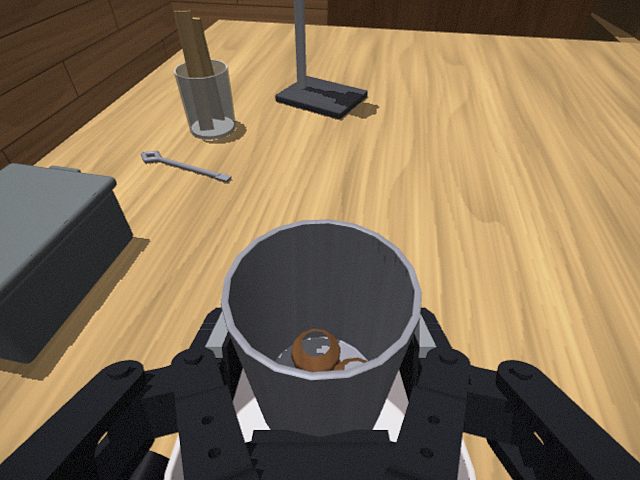

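play_rows(motion=[0,-0.5,-1,-2,-2.6,8.7,4,0,-1,-2,-4,-5.3,17.4,8.1,0,-1.5,-2.6,-5.5,-8,26.5,12,0,-2,-3,-6.8,-10.4,35.4,15.6,0,-2,-3.3,-7.2,-13,44.5,19])

```text
clock: 7.52
position: [442.5, 179.9, 116.6]
ee_rot: [0.789, -0.211, 0.241, 0.524]
contact_force: [0.1, -0.4, -1.6]
gripper_width: 57.1
```

```bash
cat > pour.py <<'E'
from pa import *
s=arm.read_state();print(s['gripper_width'],s['contact_force'],s['position'],s['joints'])
X=np.array([442,184,115])
Rc=Rn.from_quat(s['ee_rot']).as_matrix();print('c',Rc@ct,'mouth',s['position']-23*Rc[:,2]+33*(Rc@ct))
print('d',np.round((X-s['position'])/10,2))
for k in(60,70,80,90,100,110,120,130,145):
    f=k/145;e=25-15*f;Rk=gr(-80,e);Rk=Rn.from_rotvec(np.radians(-k)*Rk[:,2]).as_matrix()@Rk
    print(k,np.round(Rn.from_matrix(Rk@Rc.T).as_rotvec(degrees=True),1))
E
python3 pour.py
```

```text
57.14945843093607 [ 0.1  -0.41 -1.57] [442.49 179.93 116.57] [ 1.07  0.71 -0.54  0.63 -1.48 -0.5 ]
c [0.65 0.32 0.69] mouth [460.36 211.88 146.9 ]
d [-0.05  0.41 -0.16]
60 [-2.3  8.9  3.4]
70 [-4.9 18.1  6.5]
80 [-7.5 27.3  9.5]
90 [-10.1  36.6  12.2]
100 [-12.6  46.   14.8]
110 [-15.1  55.4  17.2]
120 [-17.4  65.   19.5]
130 [-19.7  74.5  21.5]
145 [-22.9  89.   24.3]
```

play_rows(motion=[0,0,0.2,0,-2.3,8.9,3.4,0,0,0.4,0,-4.9,18.1,6.5,0,0,0.4,0,-7.5,27.3,9.5,0,0,0.4,0,-10.1,36.6,12.2,0,0,0.4,0,-12.6,46,14.8])

```text
clock: 8.15
position: [442.9, 184.4, 117.1]
ee_rot: [0.781, 0.137, -0.0, 0.61]
contact_force: [-0.6, -0.4, -1.5]
gripper_width: 57.3
```

```bash
python3 pour.py
```

```text
57.29352759169869 [-0.63 -0.42 -1.54] [442.91 184.4  117.06] [ 1.08  0.76 -0.53  0.63 -1.54  0.35]
c [ 0.8   0.6  -0.04] mouth [465.58 225.95 121.52]
d [-0.09 -0.04 -0.21]
60 [ 10.3 -37.  -11.4]
70 [  7.8 -27.8  -8.3]
80 [  5.2 -18.6  -5.3]
90 [ 2.5 -9.3 -2.5]
100 [-0.2 -0.   0.1]
110 [-2.9  9.4  2.6]
120 [-5.5 18.8  4.9]
130 [-8.2 28.3  7. ]
145 [-12.1  42.5   9.8]
```

play_rows(motion=[0,0,0,-0.3,-2.9,9.4,2.6,0,0,0,-0.6,-5.5,18.8,4.9,0,0,0,-1,-8.2,28.3,7,0,0,0,-1.2,-10.5,37,8.7,0,0,0,-1.2,-12.1,42.5,9.8])

```text
clock: 8.78
position: [443.0, 184.4, 105.0]
ee_rot: [0.647, 0.411, -0.245, 0.594]
contact_force: [0.1, 0.1, -1.5]
gripper_width: 57.0
```

play_rows(motion=[0,0,0,0,0,0,0,0,0,0,0,0,0,0,0,0,0,0,0,0,0])

```text
clock: 9.15
position: [442.9, 185.8, 105.3]
ee_rot: [0.648, 0.41, -0.243, 0.594]
contact_force: [0.3, -1.0, -1.2]
gripper_width: 57.0
```

```bash
python3 pour.py | head -3; python3 - <<'E'
from h import *
for n in('top','side','wrist'):
    p,d=arm.get_image(n)
    if n!='wrist': 
        p=p[250:360,170:280] if n=='top' else p[180:310,130:260]; p=cv2.resize(p,None,fx=4,fy=4)
    cv2.imwrite(f'pics/{n}5.png',p[:,:,::-1])
E
```

```text
57.032715693031484 [ 0.35 -1.   -1.22] [442.95 185.84 105.28] [ 1.09  0.82 -0.52  0.65 -1.58  1.09]
c [ 0.42  0.63 -0.65] mouth [452.91 228.9   87.79]
d [-0.09 -0.18  0.97]
```

View pics/top5.png

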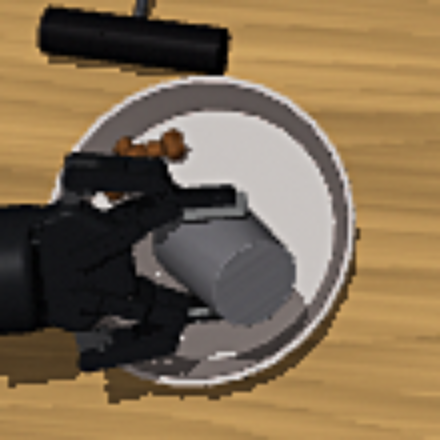

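View pics/side5.png

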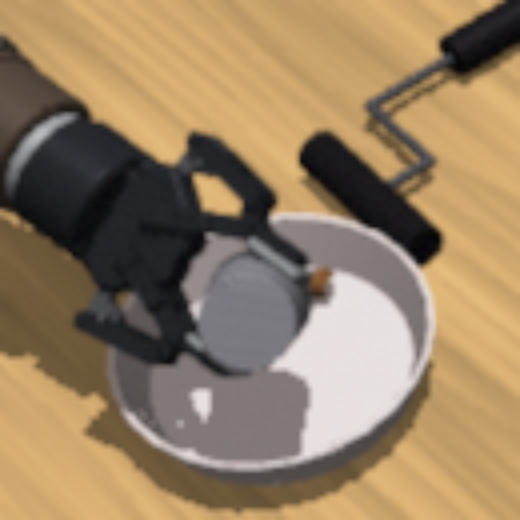

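View pics/wrist5.png

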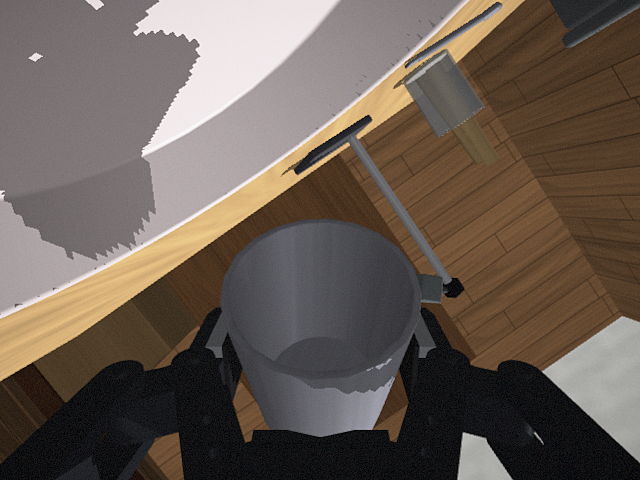

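play_rows(motion=[0,0,0,3,0,0,0,0,0,0,8,0,0,0,0,0,-1,13,0,0,0,0,0,-2,15,0,0,0])

```text
clock: 9.8
position: [442.9, 166.0, 257.4]
ee_rot: [0.649, 0.41, -0.242, 0.594]
contact_force: [1.0, -0.3, -1.7]
gripper_width: 57.0
```

```bash
cat > fitcup.py <<'E'
from pa import *
from scipy.optimize import least_squares
# rim edges in the wrist image w4 style: left 222,right 420,top 221,bottom 378 (outer rim)
s=arm.read_state();x=s['position'];R=Rn.from_quat(s['ee_rot']).as_matrix()
p,d=arm.get_image('wrist');m=arm.outline_of('cup','wrist')
M=m[0]['mask'];print(m[0]['confidence'],m[0]['extent'])
i,f=cam('wrist')
th=np.linspace(0,2*np.pi,361)
def rim(o,c,h=75,r=31):
    e1=np.array([0,1,0.]);e2=np.cross(c,e1);pt=o+h*c+r*(np.cos(th)[:,None]*e1+np.sin(th)[:,None]*e2)
    X=(x+pt@R.T)@i['R'].T+i['t'];return np.c_[i['cx']+f*X[:,0]/X[:,2],i['cy']+f*X[:,1]/X[:,2]]
for o in([-40,0,-3.3],[-40,0,-6],[-37,0,-3.3],[-40,0,0]):
    q=rim(np.array(o),ct);print(o,'rim cols',q[:,0].min(),q[:,0].max(),'rows',q[:,1].min(),q[:,1].max())
P,u,v=cloud('wrist',d,M);T=(P-x)@R
print('tool frame cloud',np.percentile(T,[2,50,98],axis=0))
cv2.imwrite('pics/w6.png',p[:,:,::-1])
E
python3 fitcup.py
python3 - <<'E'
from h import *
for n in('top','side'):
    p,d=arm.get_image(n)
    p=p[250:360,170:280] if n=='top' else p[180:310,130:260]; p=cv2.resize(p,None,fx=4,fy=4)
    cv2.imwrite(f'pics/{n}6.png',p[:,:,::-1])
E
```

```text
0.97 [221.1, 221.0, 202.5, 216.0]
[-40, 0, -3.3] rim cols 221.906617040761 429.2250389183823 rows 219.30951476974477 386.25074725118463
[-40, 0, -6] rim cols 219.6106491544806 431.73717727848793 rows 221.46442936804152 394.08344594282187
[-37, 0, -3.3] rim cols 221.08991626631104 430.1626119334909 rows 211.32987670493998 376.1342757678377
[-40, 0, 0] rim cols 224.57103263877485 426.313469329329 rows 216.78048397394684 377.2329673584601
tool frame cloud [[-31.61 -28.95 -58.91]
 [  8.93  -1.3  -10.53]
 [ 37.81  26.2   16.4 ]]
```

View pics/top6.png

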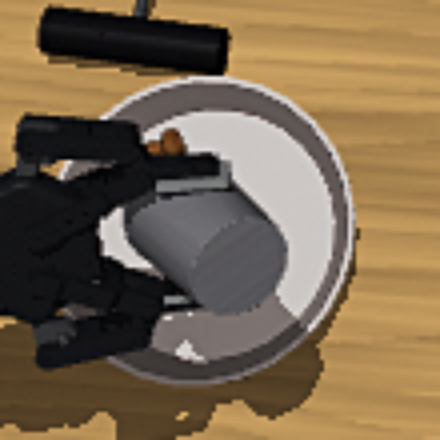

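View pics/w6.png

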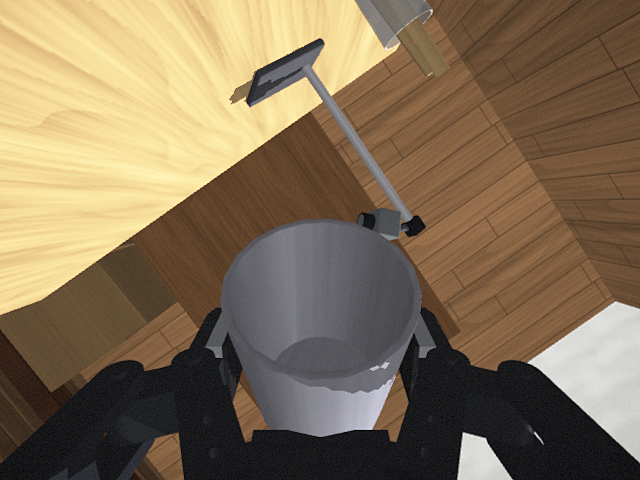

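```bash
cat > fin.py <<'E'
from pa import *
az=np.radians(158.95);ze=np.array([np.cos(az),np.sin(az),-1])/np.sqrt(2);c=-ze
Ey=np.array([523,-369,300.]);o=np.array([-40.5,-1,0])
def final(be,dist=150):
    p0=np.array([-ze[0],-ze[1],ze[2]]);p0=p0-c*(p0@c);p0/=np.linalg.norm(p0)
    p=Rn.from_rotvec(np.radians(be)*c).apply(p0);t=np.cos(ar)*p-np.sin(ar)*c
    Rf=tool(t,np.cross(t,c));return Ey+ze*dist-Rf@(o+75*ct),Rf
def err(s):
    R=Rn.from_quat(s['ee_rot']).as_matrix();m=s['position']+R@(o+75*ct);e=m-Ey
    z=e@ze;return m,z,np.linalg.norm(e-z*ze),np.degrees(np.arccos(np.clip(R@ct@c,-1,1)))
E
python3 - <<'E'
from fin import *
s=arm.read_state();q=s['joints'];print(q)
for be in(-60,-45,-30,-15,0):
    X,Rf=final(be);print(be,X,Rf[:,2],'rotvec');
    Rc=Rn.from_quat(s['ee_rot']).as_matrix();print(np.linalg.norm(Rn.from_matrix(Rf@Rc.T).as_rotvec(degrees=True)))
    Ru=gr(-75,35);q1=seg(q,[440,60,320],Ru,20);q2=seg(q1,X,Rf,30)
    seg(q,X,Rf,40)
E
```

```text
[ 1.07  0.57 -0.53  0.68 -1.77  1.25]
-60 [ 398.31 -337.43  161.42] [-0.26 -0.74 -0.62] rotvec
110.85684312560745
seg end [ 0.92  0.17 -0.63  0.7  -1.52 -0.98] maxstep 0.12 [array([ 56.,  74., 718.]), array([235., 310., 418.]), array([377., 296., 491.]), array([440.,  60., 320.])]
seg end [-0.09  0.36 -0.84  1.08 -1.04 -0.26] maxstep 0.04 [array([200., -17., 688.]), array([352., -31., 295.]), array([ 476., -117.,  346.]), array([ 398., -337.,  161.])]
seg end [-0.09  0.36 -0.84  1.08 -1.04 -0.26] maxstep 0.05 [array([200., -17., 688.]), array([352., -31., 295.]), array([ 476., -117.,  346.]), array([ 398., -337.,  161.])]
-45 [ 401.66 -336.03  158.8 ] [-0.09 -0.65 -0.75] rotvec
110.10106634546999
seg end [ 0.92  0.17 -0.63  0.7  -1.52 -0.98] maxstep 0.12 [array([ 56.,  74., 718.]), array([235., 310., 418.]), array([377., 296., 491.]), array([440.,  60., 320.])]
seg end [-0.18  0.25 -0.9   1.18 -0.79 -0.1 ] maxstep 0.04 [array([137., -25., 708.]), array([306., -56., 323.]), array([ 427., -141.,  383.]), array([ 402., -336.,  159.])]
seg end [-0.18  0.25 -0.9   1.18 -0.79 -0.1 ] maxste
[... 1281 characters left out ...]
([ 408., -330.,  155.])]
0 [ 409.68 -326.46  154.75] [ 0.32 -0.12 -0.94] rotvec
115.88565649563851
seg end [ 0.92  0.17 -0.63  0.7  -1.52 -0.98] maxstep 0.12 [array([ 56.,  74., 718.]), array([235., 310., 418.]), array([377., 296., 491.]), array([440.,  60., 320.])]
FAIL at 0.5333333333333333 0.002595624197701031 [ 0.22 -0.11 -1.03  1.08 -0.65 -0.32]
seg end [ 0.22 -0.11 -1.03  1.08 -0.65 -0.32] maxstep 0.07 [array([-60., -13., 722.]), array([189.,  42., 386.]), array([315.,  -7., 472.]), array([ 424., -146.,  232.])]
seg end [-0.36  0.15 -0.59  0.   -0.48  1.56] maxstep 0.11 [array([ 80., -30., 719.]), array([ 371., -140.,  434.]), array([ 315., -290.,  434.]), array([ 410., -326.,  155.])]
```

```bash
cat > nxt.py <<'E'
from fin import *
s=arm.read_state();log(s);x=s['position'];R=Rn.from_quat(s['ee_rot']).as_matrix();X,Rf=final(-45)
rv=Rn.from_matrix(Rf@R.T).as_rotvec(degrees=True);d=(X-x)/10
print('clock',s['clock'],'w',s['gripper_width'],'pos',x,'d',d,'rv',rv,np.linalg.norm(d),np.linalg.norm(rv));print('err',err(s))
E
python3 nxt.py
```

```text
clock 10.0 w 57.49112228800355 pos [442.75 165.96 254.8 ] d [ -4.11 -50.2   -9.6 ] rv [ 31.87 -85.73 -61.29] 51.273325930264114 110.10106634546999
err (array([451.43, 203.31, 237.76]), np.float64(236.5917913227749), np.float64(529.673593949656), np.float64(110.09914792952246))
```

play_rows(motion=[0,-0.3,-4,0.5,2.9,-7.8,-5.6,0,-0.6,-8,1,5.8,-15.6,-11.1,0,-0.9,-12,1,8.7,-23.4,-16.7,0,-1.2,-16,1,11.6,-31.1,-22.3,0,-1.6,-20,1,14.5,-38.9,-27.8])

```text
clock: 10.62
position: [427.0, -34.6, 263.8]
ee_rot: [0.836, 0.052, -0.097, 0.537]
contact_force: [1.0, 0.3, -0.9]
gripper_width: 57.3
```

```bash
python3 nxt.py; python3 - <<'E'
from h import *
for n in('top','side'):
    p,d=arm.get_image(n)
    cv2.imwrite(f'pics/{n}7.png',cv2.resize(p[250:360,170:280] if n=='top' else p[200:310,145:255],None,fx=4,fy=4)[:,:,::-1])
    for k in('knob1','knob2','knob3'):
        for r in arm.place_of(k,n)[:4]:print(n,k,round(r['confidence'],2),r['uv'],ray(n,r['uv'],12))
    r=arm.place_of('dish',n)[0];print('dish',ray(n,r['uv'],0))
E
```

```text
clock 10.625 w 57.315325734688 pos [426.97 -34.56 263.81] d [ -2.53 -30.15 -10.5 ] rv [ 17.39 -46.73 -33.3 ] 32.02398904350317 59.961836176836016
err (array([456.94,  -5.8 , 269.76]), np.float64(157.22507194916594), np.float64(335.37463932695374), np.float64(59.96145668841022))
dish [460.35674857 242.05098086   0.        ]
side knob1 0.43 [196.0, 252.6] [486.99720352 286.264636    12.        ]
side knob1 0.43 [200.5, 245.0] [510.46398791 298.67119029  12.        ]
side knob2 0.43 [196.0, 252.6] [486.99720352 286.264636    12.        ]
side knob2 0.43 [200.5, 245.0] [510.46398791 298.67119029  12.        ]
side knob3 0.43 [196.0, 252.6] [486.99720352 286.264636    12.        ]
side knob3 0.43 [200.5, 245.0] [510.46398791 298.67119029  12.        ]
dish [457.66172164 225.59275695   0.        ]
```

View pics/top7.png

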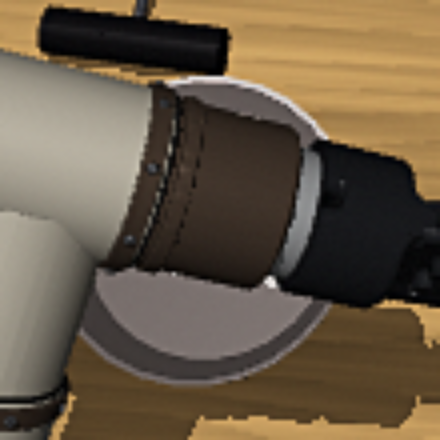

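View pics/side7.png

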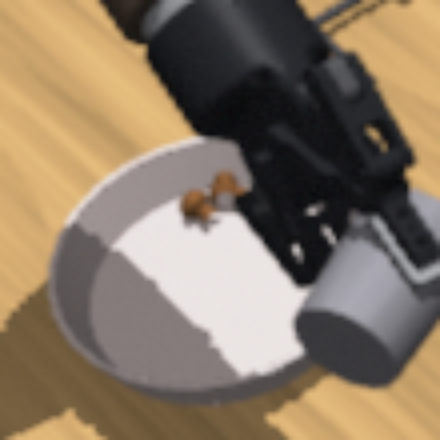

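Two or three knobs are visible on the dish floor; I'll recheck once the arm has left the view. On to the final pose.

play_rows(motion=[0,-0.4,-5,0,2.9,-7.8,-5.6,0,-0.8,-10,-1,5.8,-15.6,-11.1,0,-1.2,-14,-3,8.7,-23.4,-16.7,0,-1.5,-18,-5,11.6,-31.1,-22.3,0,-1.8,-21,-6.5,14.5,-38.9,-27.8])

```text
clock: 11.75
position: [408.6, -244.8, 199.3]
ee_rot: [0.868, -0.314, 0.068, 0.378]
contact_force: [0.9, -1.0, -1.4]
gripper_width: 57.1
```

```bash
python3 nxt.py
```

```text
clock 11.75 w 57.08992671536927 pos [ 408.62 -244.78  199.32] d [-0.7  -9.12 -4.05] rv [ 2.85 -7.75 -5.53] 10.007880570547883 9.939155420556128
err (array([ 434.8 , -235.65,  230.81]), np.float64(140.9958101805781), np.float64(102.31431687452051), np.float64(9.939005511580872))
```

play_rows(motion=[0,-0.2,-3,-1.5,1,-2.6,-1.9,0,-0.5,-6,-3,2,-5.2,-3.8,0,-0.7,-9.1,-4,2.8,-7.7,-5.5,0,-0.7,-9.1,-4,2.8,-7.7,-5.5])

```text
clock: 12.25
position: [400.1, -336.4, 159.3]
ee_rot: [0.854, -0.381, 0.098, 0.34]
contact_force: [0.0, 0.2, -1.2]
gripper_width: 57.2
```

```bash
python3 nxt.py; python3 - <<'E'
from fin import *
for n in('top','side','wrist'):
    p,d=arm.get_image(n)
    cv2.imwrite(f'pics/{n}8.png',p[:,:,::-1])
    if n!='wrist':
        cv2.imwrite(f'pics/{n}8d.png',cv2.resize(p[250:360,170:280] if n=='top' else p[200:310,145:255],None,fx=5,fy=5)[:,:,::-1])
    for k in('knob1',):
        for r in arm.place_of(k,n)[:5]:
            if n!='wrist':print(n,k,round(r['confidence'],2),r['uv'],ray(n,r['uv'],12))
    for k in('cup_mouth','cup','eye'):
        r=arm.place_of(k,n);print(n,k,r[:1])
    m,z,l,a=err(arm.read_state());print('pred mouth',proj(n,m),'pred cup',proj(n,m-75*c),'eye',proj(n,Ey))
E
```

```text
clock 12.25 w 57.24652859158293 pos [ 400.08 -336.39  159.26] d [ 0.16  0.04 -0.05] rv [ 0.14 -0.39  0.01] 0.16834624550279428 0.4128568764808144
err (array([ 422.67, -331.19,  194.23]), np.float64(150.5995574170993), np.float64(1.265027684918863), np.float64(0.361613843513042))
top knob1 0.6 [206.1, 286.1] [511.35 287.66  12.  ]
top knob1 0.56 [207.0, 298.9] [477.9  280.55  12.  ]
top knob1 0.52 [199.8, 284.5] [514.24 304.9   12.  ]
top cup_mouth [{'uv': [458.8, 339.3], 'confidence': 0.7}]
top cup [{'uv': [446.0, 356.5], 'confidence': 0.68}]
top eye [{'uv': [495.2, 288.4], 'confidence': 0.88}]
pred mouth [458.15 335.39] pred cup [442.93 357.57] eye [493.37 286.12]
side knob1 0.56 [200.9, 246.4] [508.33 294.08  12.  ]
side knob1 0.54 [205.4, 247.1] [515.05 283.83  12.  ]
side knob1 0.46 [198.9, 254.4] [488.63 276.11  12.  ]
side cup_mouth [{'uv': [366.0, 403.8], 'confidence': 0.72}]
side cup [{'uv': [338.7, 428.8], 'confidence': 0.7}]
side eye [{'uv': [432.8, 347.6], 'confidence': 0.92}]
pred mouth [364.9  402.93] pred cup [335.74 427.74] eye [429.53 349.9 ]
wrist cup_mouth [{'uv': [322.5, 284.7], 'confidence': 0.97}]
wrist cup [{'uv': [321.3, 388.6], 'confidence': 0.81}]
wrist eye []
pred mouth [313.75 281.88] pred cup [314.59 388.68] eye [  305.7 -1578.7]
```

View pics/top8.png

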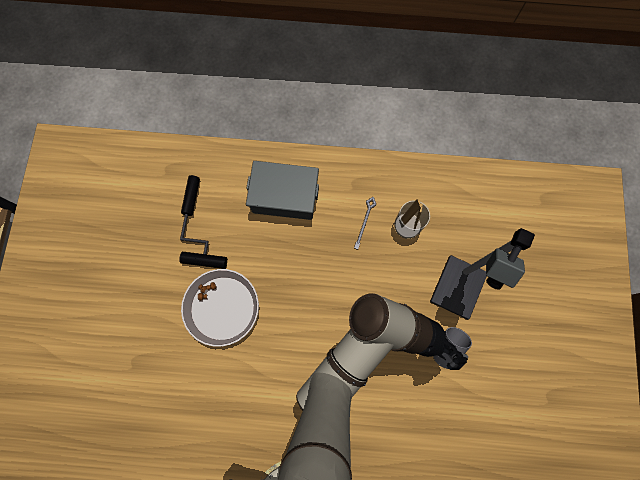

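View pics/side8.png

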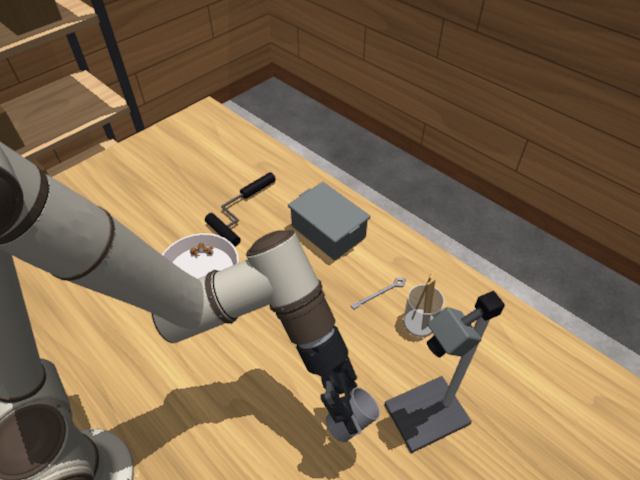

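View pics/top8d.png

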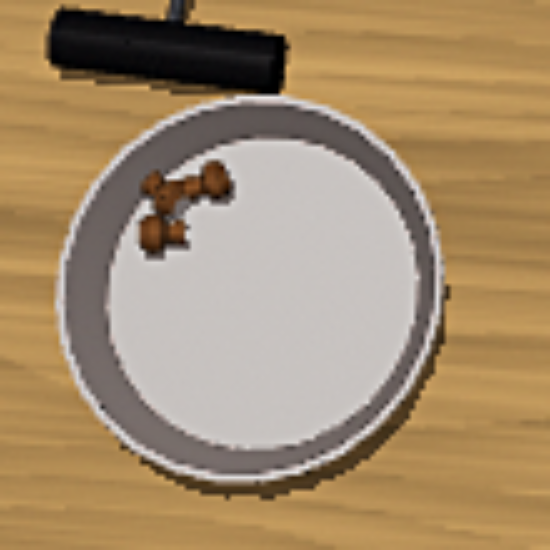

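View pics/wrist8.png

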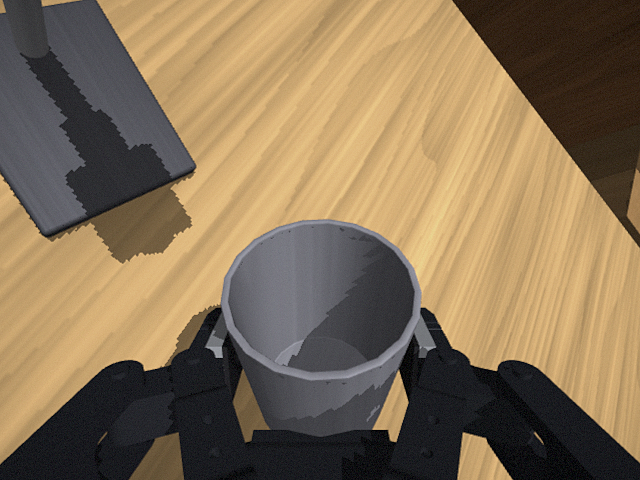

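```bash
python3 - <<'E'
from fin import *
m=tri([('top',[458.8,339.3]),('side',[366.0,403.8])])[0];b=tri([('top',[446,356.5]),('side',[338.7,428.8])])[0];e=tri([('top',[495.2,288.4]),('side',[432.8,347.6])])[0]
print(m,b,e,np.linalg.norm(m-b),'axis',(m-b)/np.linalg.norm(m-b),c)
for E in(e,Ey):
    d=m-E;z=d@ze;print(z,d-z*ze,np.linalg.norm(d-z*ze))
s=arm.read_state();print(s['joint_vel'],s['gripper_width'],s['clock'])
E
```

```text
[ 419.81 -330.81  200.27] [ 377.89 -315.68  144.07] [ 519.87 -370.95  311.36] 71.72120888578252 axis [ 0.58 -0.21  0.78] [ 0.66 -0.25  0.71]
154.78195065383184 [ 2.08  0.83 -1.65] 2.782929610545517
148.32013602390458 [-5.31  0.52  5.14] 7.411059333134554
[-0. -0. -0.  0.  0.  0.] 57.188587369651984 13.0
```

play_rows(motion=[0,0,0,0,0,0,0,0,0,0,0,0,0,0])

```text
clock: 13.25
position: [401.9, -334.9, 160.1]
ee_rot: [0.855, -0.38, 0.1, 0.339]
contact_force: [-0.1, -0.1, -1.6]
gripper_width: 57.2
```

```bash
python3 nxt.py; python3 -c "
from bench import arm
print(arm.job_done())"
```

```text
clock 13.25 w 57.178114918396396 pos [ 401.87 -334.93  160.14] d [-0.02 -0.11 -0.13] rv [ 0.13 -0.22 -0.19] 0.1739423085338513 0.32184335288789684
err (array([ 424.34, -329.66,  195.17]), np.float64(149.2249731829816), np.float64(1.6100124703424832), np.float64(0.3217410637117974))
the job is handed in; nothing more can be done
None
```

I gripped the cup from the side, tipped the three knobs into the white dish and moved the empty cup up to the inspection camera. I handed the job in at 13.25 s with the cup still held in the air; no verdict was reported.

**Cup pose:** worked out from the arm's position, the mouth is about 149 mm from the lens and 1.6 mm off the line of sight. The cup axis is within 0.3° of it.

**Second check from the cameras:** the top and side pictures put the mouth 148 to 155 mm from the lens and 3 to 7 mm off the line. They disagreed a little on the cup axis, by about 6°, which is still inside the limit of about 11.5°. Only two noisy detected points fix that axis.

**Knobs and surroundings:** the last top picture shows all three knobs on the dish floor. The farthest lies about 86 mm from the dish centre, and the limit is 95 mm. Nothing looked moved in the last pictures, which I compared with the first ones by eye only. The cup showed empty in the wrist camera and the grip was steady.

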